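# Start the glaze firing at the kiln controller

## Task

Start the glaze firing on the kiln controller lying on the bench: press the square key all the way down for a moment and let it come back up, then press the long bar-shaped key all the way down for a moment in the same way. Press one key at a time, do not press either of the two round keys, and leave all four keys up.

Things in the scene. Friction and masses are not known exactly. Their poses are not given: they have to be found in the camera images.
- key_square_top (a point): The square key, 40 x 40 mm, to press first. Black plastic; this point is the middle of its flat top, 73 mm above the table at rest, z up, and goes down with the key. Every key travels 8 mm straight down on a spring (1.5 N to start, 5 N at the bottom stop) and springs back when let go. Its top stands 18 mm above the controller, in a grey frame 6 mm high and 6 mm wide all round.
- key_bar_top (a point): The long bar key, 72 x 24 mm, to press second, at its middle; its length runs along its y axis, the long side of the controller. Black plastic; this point is the middle of its flat top, 73 mm above the table at rest, z up, and goes down with the key. Travel and spring as the square key.
- key_round_top (a point): The large round key, 46 mm across: leave it up. Black plastic; this point is the middle of its flat top, 73 mm above the table at rest, z up, and goes down with the key. The controller is a fixed grey box 400 x 240 mm, 55 mm high; its four keys stand at the corners of a 120 x 100 mm rectangle in its middle. Which key is at which corner varies, and so does the box's turn.
- key_small_top (a point): The small round key, 24 mm across: leave it up. Black plastic; this point is the middle of its flat top, 73 mm above the table at rest, z up, and goes down with the key. Travel and spring as the square key. A loose ceramic stilt, 12 mm high, lies between the four keys, and a tile on the end of the box.

How it is judged (in metres and radians):
On the way, in this order (a step that is already met when the one before it is completed fails the run):
1. the square key is pressed down (6 mm or more of its 8 mm) while the bar key is up (distance of key_square_top from where it was at the start of the episode above 0.006 m and distance of key_bar_top from where it was at the start of the episode below 0.002 m), for 0.1 s.
2. the square key is back up and the long bar key is pressed down (6 mm or more of its 8 mm) (distance of key_bar_top from where it was at the start of the episode above 0.006 m and distance of key_square_top from where it was at the start of the episode below 0.002 m), for 0.1 s.
At the end, for the whole second after the job is handed in: All four keys are up again, within 2 mm of their rest height, after the square key and then the long bar key were each pressed down at least 6 mm (distance of each of key_square_top, key_bar_top, key_round_top, key_small_top from where it was at the start of the episode below 0.002 m); the robot touches nothing.
It fails at once if a round key is pressed (more than 4 mm down) (distance of any of key_round_top, key_small_top from where it was at the start of the episode above 0.004 m).
It fails at once if the square key and the bar key are down together (both more than 4 mm) (distance of each of key_square_top, key_bar_top from where it was at the start of the episode above 0.004 m).
It also fails if it takes over 32 s, if anything falls off the work surface, if the arm or the gripper's body presses on something with over 40 N, if the wrist force passes 120 N, or if a joint passes its speed limit or range.

## Robot

A 7-joint arm with a two-finger parallel gripper is mounted at the origin on the work surface. World frame = base frame: x ahead of the robot, y to its left, z up, the work surface at z = 0. Lengths are in mm, angles in rad, forces in N, time in s.
With the tool pointing down it reaches from about 400 to 925 mm from the base axis. Payload 5.6 kg.
Tool frame: the origin (TCP) lies on the centre line of the jaws, within the pads' length; the fingertips stand 17 mm ahead of it and the grasp point (between the pads) lies 2 mm behind it; z points along the fingers, x is the direction in which the jaws open and shut, and the axes are right-handed (so a half turn about z gives the same grasp; the last joint's range is limited). The gripper opens to 85 mm and grips with 20 to 120 N. Pads are 22 mm wide; open, the fingers measure 114 mm over their backs; the gripper's body (76 mm by 85 mm) begins 54 mm behind the grasp point. The pads swing forward as they close: fully open they stand 13 mm farther back than shut.
Start: joints at [-1.166, 0.468, -0.012, 1.603, 0.006, 1.071, -0.056], TCP at [281.478, 585.899, 248.29] pointing down, gripper open.
Joint ranges: [-2.53, 2.53], [-0.31, 2.02], [-1.57, 1.55], [0.28, 2.44], [-1.29, 4.43], [0.15, 1.84], [-2.92, 2.92]. Speed limits (rad/s): [2.57, 2.57, 3.14, 3.14, 3.14, 3.14, 3.14].

## Interface

Orientations are given as a unit quaternion [w, x, y, z].
In Python, from cell import readout, imaging, job_done gives the robot as it stands.
- The arm moves only by the tool arm_command, never from a script. Its argument "commands" is a list of rows, each a list of 5 numbers: the shift along the tool's x, y, z in m, then the turn about the tool's z in rad, then the finger opening in m, from 0 to 0.0854. A call has exactly 8 rows; each row is the pose to reach, as a shift and turn from the pose commanded when the call began, along the tool's axes at that moment; what a row does not reach only later rows make up. A row lasts 1/8 s, in which the tool goes at most 62.5 mm and 10.7 degrees, less where a joint would pass 70% of its speed; a pose out of reach is approached as far as the arm can. A call with a gripper value outside its range is refused whole. The fingers move at their own pace and stop on an object; "squeeze" is the grip in N (left out, the last holds). Time passes only in rows, so rows that repeat a pose let the fingers close, or fill a call up. It gives the time, the measured TCP pose, the force and the opening at its end, in the units of the state.
- readout.read_state(): the state, without advancing time (a new reading comes with each control period).
- imaging.get_image(name): name is "scene" or "side" or "wrist"; returns (picture, depth): 420x560x3 uint8, red, green, blue; 420x560 float32, mm along the optical axis (not along the pixel's ray), 0 where there is no reading.
- imaging.camera_info(name): a dict with "fovy" (degrees; the focal length in pixels is half the picture's height over the tangent of half this angle, whatever the lens; pixels are square), "cx", "cy" (the principal point, pixels), "k1" (the pictures are not rectified: a ray, as slopes to the right and down, at radius r is drawn at 1 + k1 r^2 times it, then the intrinsics apply), "eye" and "rotation" of the camera in the world; the wrist camera has in their place "mount" (4x4, takes a point from camera to tool coordinates, whose origin is the TCP and whose axes are the tool frame's). Camera axes: x right, y up, looking along -z (the intrinsics and any distortion apply to the point x, -y, -z); pixel columns grow to the right and rows downward; lengths in mm; the calibration is good to about 2 mm. A picture is of the moment at which its call begins: read the wrist's pose just before it. camera_info takes no time and is no camera call.
- job_done(): hands the job in, once; it reports no verdict.
The state is a dict: "time_s": time; "joint_positions": joint angles; "qd": joint speeds; "tau": joint torques, N m; "ee_pos": TCP position; "tcp_rot": TCP orientation; "ft_force": force on the tool from outside, world axes, zero at the start; "wrist_torque": the same for the moment, N m; "grip_width": finger opening in mm.
Only numpy, scipy, OpenCV 4.12 (cv2) and the standard library are available. Lean on these libraries where they do the work, as an engineer would, in place of code of your own. Each camera call takes 0.05 s, during which the arm holds its last target. There are 200 camera calls.

## Working session

There is one attempt and no reset: what is moved stays moved. The work goes in short steps, Python scripts to look and compute and a tool call to move; the robot and the scene stay as the last step left them, time stands still between calls to the robot, and variables do not carry over. Pictures are saved under pics/ and viewed, about 8 in all and at most 12, crops included, and the job is handed in when it is done.

Besides the shell and the picture viewer there is one more tool, called after "Emit:" in YAML: its name, and indented under it one key for each argument. arm_command: Moves the arm, as the interface text tells. Its arguments: {"type":"object","properties":{"commands":{"type":"array"},"squeeze":{"type":"number"}},"required":["commands"]}

```bash
mkdir -p pics && cat > h.py <<'E'
import numpy as np, cv2
from scipy.spatial.transform import Rotation as R
from cell import readout, imaging
def cam(name):
    c=imaging.camera_info(name)
    if name=="wrist":
        s=readout.read_state(); q=s["tcp_rot"]
        T=np.eye(4);T[:3,:3]=R.from_quat([q[1],q[2],q[3],q[0]]).as_matrix();T[:3,3]=s["ee_pos"]
        M=T@np.array(c["mount"]);Rm,e=M[:3,:3],M[:3,3]
    else: Rm,e=np.array(c["rotation"]),np.array(c["eye"])
    f=210/np.tan(np.radians(c["fovy"])/2)
    K=np.array([[f,0,c["cx"]],[0,f,c["cy"]],[0,0,1]])
    return K,c["k1"],Rm,e
def rays(px,C):
    K,k1,Rm,e=C
    u=cv2.undistortPoints(np.array(px,float).reshape(-1,1,2),K,np.array([k1,0,0,0.])).reshape(-1,2)
    return np.c_[u[:,0],-u[:,1],-np.ones(len(u))]@Rm.T
def plane(px,C,z):
    d=rays(px,C);e=C[3]
    return e+d*((z-e[2])/d[:,2])[:,None]
E
python3 - <<'E'
from h import *
print(readout.read_state())
a=[]
for n in("scene","side","wrist"):
    C=cam(n);p,d=imaging.get_image(n);np.savez(f"pics/{n}0.npz",p=p,d=d);a.append(p[:,:,::-1]);print(n,C)
    cv2.imwrite(f"pics/{n}0.png",p[:,:,::-1])
a.append(a[0]*0)
cv2.imwrite("pics/all0.png",cv2.resize(np.vstack([np.hstack(a[:2]),np.hstack(a[2:])]),(800,600),interpolation=cv2.INTER_AREA))
E
```

```text
{'time_s': 0.0, 'joint_positions': array([-1.16598999,  0.46839951, -0.01158721,  1.60365342,  0.00597722,
        1.0713925 , -0.05629791]), 'qd': array([-0.00058347,  0.00042491,  0.00066256, -0.00065529,  0.00020437,
       -0.00146118,  0.00083539]), 'tau': array([-1.93377737e-04, -5.32404292e+01,  2.11121596e-02, -2.51295626e+01,
        1.13575085e-02,  7.94445077e-03,  3.09703665e-06]), 'ee_pos': array([281.27203049, 585.3902359 , 247.31146609]), 'tcp_rot': array([ 5.31017568e-04,  8.46482744e-01,  5.32415381e-01, -7.37926877e-04]), 'ft_force': array([0.67826063, 0.37540042, 0.21233227]), 'wrist_torque': array([-0.02631241, -0.03429864,  0.02712998]), 'grip_width': 85.82138594869711}
scene (array([[522.81181268,   0.        , 289.83240255],
       [  0.        , 522.81181268, 214.70449049],
       [  0.        ,   0.        ,   1.        ]]), -0.17390131229902733, array([0.53775176, 0.2407069 , 0.32015597, 0.74187829]), array([1110.11468008,  226.09455687,  630.92855603]))
side (array([[457.59399361,   0.        , 279.71622633],
       [  0.        , 457.59399361, 209.1836984 ],
       [  0.        ,   0.        ,   1.        ]]), -0.13079875618206613, array([-0.15322995, -0.0492728 ,  0.32528191,  0.93181782]), array([444.9795982 , 475.0487028 , 648.83646167]))
wrist (array([[325.50093814,   0.        , 280.30371574],
       [  0.        , 325.50093814, 211.60823982],
       [  0.        ,   0.        ,   1.        ]]), -0.06058203539432769, array([[ 0.43317121, -0.86231655, -0.26224582],
       [ 0.90131058,  0.41397955,  0.12751537],
       [-0.00139421, -0.29160092,  0.95653905]]), array([214.99922444, 618.23201201, 374.3670222 ]))
```

View pics/all0.png

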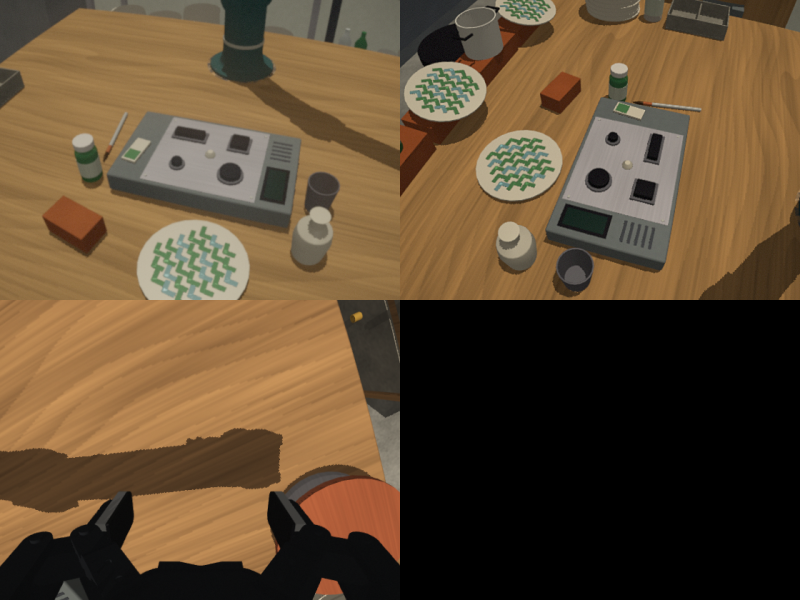

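The quad shows the keys in the scene view (full-resolution px): bar ~(266,186), square ~(335,200), small round ~(248,227), large round ~(322,242). In the side view they are bar ~(356,208), square ~(342,265), small ~(298,193), large ~(277,250). The fixed cameras give their rotation as a quaternion, so my helper needs fixing.

```bash
python3 - <<'E'
s=open('h.py').read()
s=s.replace('Rm,e=np.array(c["rotation"]),np.array(c["eye"])','q=c["rotation"];Rm,e=R.from_quat([q[1],q[2],q[3],q[0]]).as_matrix(),np.array(c["eye"])')
open('h.py','w').write(s)
E
python3 - <<'E'
from h import *
G={"scene":dict(bar=(266,186),sq=(335,200),small=(248,227),big=(322,242)),"side":dict(bar=(356,208),sq=(342,265),small=(298,193),big=(277,250))}
big=[]
for n in G:
    C=cam(n);z=np.load(f"pics/{n}0.npz");p,d=z["p"],z["d"].astype(float)
    v,u=np.mgrid[:420,:560]
    r=rays(np.c_[u.ravel(),v.ravel()],C)
    P=(C[3]+r*d.reshape(-1,1)).reshape(420,560,3)
    g=p.max(2)
    for k,(a,b) in G[n].items():
        w=30
        S=np.s_[b-w:b+w,a-w:a+w]
        Q=P[S];m=((Q[...,2]>69)&(Q[...,2]<78)&(g[S]<75)).astype(np.uint8)
        num,l,st,c=cv2.connectedComponentsWithStats(m)
        i=1+np.argmax(st[1:,4]);mm=l==i
        c3=plane([c[i]+[a-w,b-w]],C,73)[0]
        (o,sz,an)=cv2.minAreaRect(plane(np.argwhere(mm)[:,::-1]+[a-w,b-w],C,73)[:,:2].astype(np.float32))
        print(n,k,st[i,4],c3.round(1),"depth",np.median(Q[mm],0).round(1),"rect",np.round(o,1),np.round(sz,1),round(an,1))
    cr=p[150:300,200:400] if n=="scene" else p[150:300,230:430]
    big.append(cv2.resize(cr[:,:,::-1],None,fx=2,fy=2.,interpolation=cv2.INTER_CUBIC))
cv2.imwrite("pics/crop.png",np.hstack(big))
E
```

```text
scene bar 371 [475.7 -12.   73. ] depth [475.5 -12.   72.6] rect [476.2 -12.3] [25.3 70.1] 2.0
scene sq 370 [470.9 106.6  73. ] depth [471.2 106.4  72.9] rect [470.7 106.6] [40.5 38.8] 2.8
scene small 116 [574.7  -8.3  73. ] depth [574.1  -8.7  72.6] rect [575.1  -8.3] [22.3 20.2] 18.6
scene big 490 [569.6 110.7  73. ] depth [569.5 110.5  72.9] rect [569.5 110.1] [43.7 44. ] 51.7
side bar 498 [470.3 -10.   73. ] depth [470.3 -10.7  72.7] rect [470.3 -11.3] [23.8 73.3] 2.3
side sq 615 [465.3 108.3  73. ] depth [465.2 108.5  73.3] rect [465.6 108.1] [40.2 40.5] 2.5
side small 129 [570.2  -6.9  73. ] depth [570.3  -7.4  72.7] rect [570.4  -6.7] [21.7 24.2] 17.6
side big 616 [565.  112.6  73. ] depth [564.9 112.5  72.9] rect [565.  112.9] [43.9 45.1] 18.8
```

View pics/crop.png

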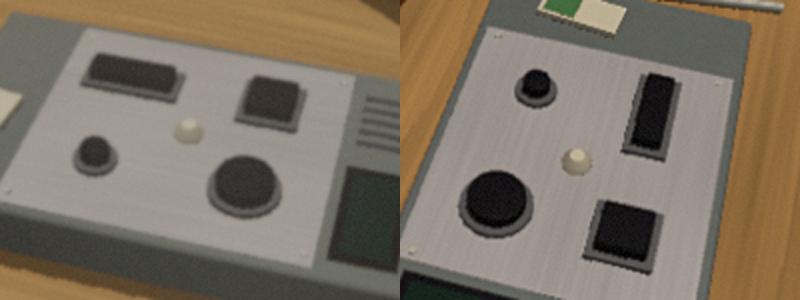

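Both views agree to about 5 mm: square ≈ (468, 107) and bar ≈ (473, -11), with the box turned about 2.4°. I'll move over the square key with the gripper closed and the jaw axis along the box's long side.

Emit:
arm_command:
  commands:
    - [-0.044,0.047,0,-0.1,0]
    - [-0.088,0.094,0,-0.2,0]
    - [-0.131,0.141,0,-0.3,0]
    - [-0.175,0.188,0,-0.4,0]
    - [-0.219,0.234,0.01,-0.49,0]
    - [-0.263,0.281,0.02,-0.49,0]
    - [-0.306,0.328,0.03,-0.49,0]
    - [-0.35,0.375,0.04,-0.49,0]
  squeeze: 20

```text
time_s: 1.15
ee_pos: [462.7, 120.9, 210.6]
tcp_rot: [0.0, 0.692, 0.722, 0.0]
ft_force: [1.2, -0.8, 0.4]
grip_width: 0.0
```

Emit:
arm_command:
  commands:
    - [0,0,0,0,0]
    - [0,0,0,0,0]
    - [0,0,0,0,0]
    - [0,0,0,0,0]
    - [0,0,0,0,0]
    - [0,0,0,0,0]
    - [0,0,0,0,0]
    - [0,0,0,0,0]

```text
time_s: 2.15
ee_pos: [462.2, 122.7, 210.7]
tcp_rot: [0.0, 0.692, 0.722, 0.0]
ft_force: [-0.2, 0.1, -0.4]
grip_width: -0.0
```

```bash
cat > look.py <<'E'
import sys
from h import *
s=readout.read_state();print(s["time_s"],s["ee_pos"],s["tcp_rot"],s["ft_force"],s["grip_width"])
C=cam("wrist");p,d=imaging.get_image("wrist");d=d.astype(float)
v,u=np.mgrid[:420,:560]
P=(C[3]+rays(np.c_[u.ravel(),v.ravel()],C)*d.reshape(-1,1)).reshape(420,560,3)
m=((P[...,2]>67)&(P[...,2]<79)&(p.max(2)<75)).astype(np.uint8)
num,l,st,c=cv2.connectedComponentsWithStats(m)
q=s["tcp_rot"];T=R.from_quat([q[1],q[2],q[3],q[0]]).as_matrix()
for i in range(1,num):
    if st[i,4]>100:
        w=plane([c[i]],C,73)[0];o,sz,an=cv2.minAreaRect(plane(np.argwhere(l==i)[:,::-1],C,73)[:,:2].astype(np.float32))
        print(st[i,4],c[i].round(),w.round(1),"rect",np.round(o,1),np.round(sz,1),round(an,1),"depth",np.median(P[l==i],0).round(1),"tool shift",(T.T@(np.r_[o,73]-s["ee_pos"])).round(1))
cv2.imwrite(f"pics/{sys.argv[1]}.png",p[:,:,::-1])
E
python3 look.py w1
```

```text
2.15 [462.19402236 122.73237285 210.74411995] [1.59995166e-05 6.92091294e-01 7.21809975e-01 1.88381854e-05] [-0.18702757  0.1213472  -0.3817299 ] -0.03865708920314436
2135 [260. 206.] [465.3 106.1  73. ] rect [465.8 105.9] [39.7 39.4] 2.4 depth [465.  106.2  74.1] tool shift [-16.9   2.9 137.7]
2319 [123. 207.] [470.9 -11.4  73. ] rect [470.8 -12.1] [25.2 73.5] 2.5 depth [470.5 -10.8  74. ] tool shift [-135.     2.9  137.7]
351 [450. 277.] [525.9 283.5  73. ] rect [529.1 286.4] [24.6 60.7] 50.2 depth [522.9 280.5  71.7] tool shift [160.7  73.7 137.7]
577 [482. 307.] [557.6 321.8  73. ] rect [554.2 316.4] [39.2 61.7] 50.3 depth [563.9 328.6  71.7] tool shift [189.6 100.1 137.7]
486 [138. 307.] [570.   -8.1  73. ] rect [570.2  -8.2] [23.  27.9] 47.7 depth [569.7  -7.9  73.9] tool shift [-135.4  102.4  137.7]
```

View pics/w1.png

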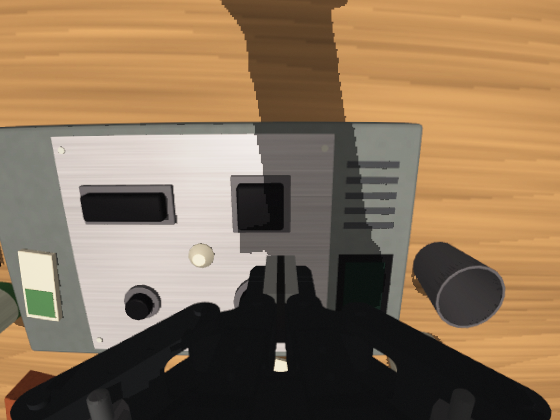

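The wrist view shows the square key at px (260,206) and the bar at (123,207). They sit at (466,106) and (471,-12), consistent with the earlier views. The stilt is at (201,256) and the jaws are aligned. Next I'll centre over the square and come down to about 10 mm above it.

Emit:
arm_command:
  commands:
    - [-0.008,0.002,0.02,0,0]
    - [-0.0165,0.0035,0.05,0,0]
    - [-0.0165,0.0035,0.08,0,0]
    - [-0.0165,0.0035,0.1,0,0]
    - [-0.0165,0.0035,0.11,0,0]
    - [-0.0165,0.0035,0.11,0,0]
    - [-0.0165,0.0035,0.11,0,0]
    - [-0.0165,0.0035,0.11,0,0]

```text
time_s: 3.2
ee_pos: [467.0, 106.6, 101.5]
tcp_rot: [0.0, 0.692, 0.722, 0.001]
ft_force: [-1.1, 1.1, 0.1]
grip_width: -0.3
```

```bash
python3 - <<'E'
from h import *
p,d=imaging.get_image("side");q,_=imaging.get_image("scene")
f=lambda a:cv2.resize(a[:,:,::-1],None,fx=2,fy=2,interpolation=cv2.INTER_CUBIC)
cv2.imwrite("pics/s2.png",np.hstack([f(q[130:330,200:400]),f(p[130:330,240:440])]))
print(readout.read_state()["ee_pos"])
E
```

```text
[466.74654102 106.54694311 101.34515434]
```

View pics/s2.png

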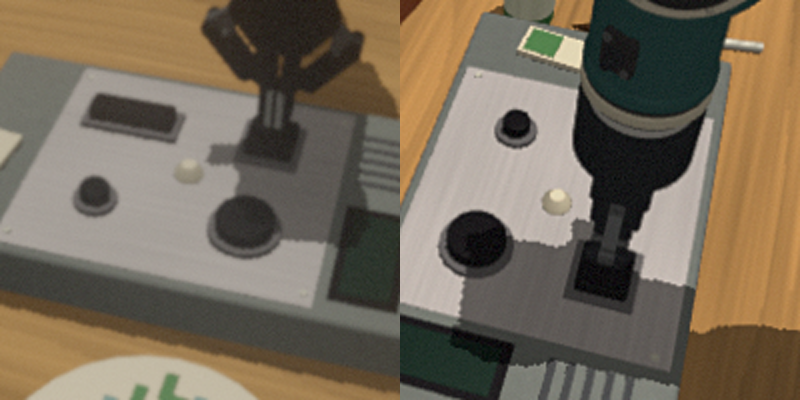

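Both views show the closed fingertips over the square key (scene crop ~(275,130), side crop ~(608,262)), with the other keys clear. I'll press in gentle steps and watch the force.

Emit:
arm_command:
  commands:
    - [0,0,0.008,0,0]
    - [0,0,0.012,0,0]
    - [0,0,0.014,0,0]
    - [0,0,0.016,0,0]
    - [0,0,0.017,0,0]
    - [0,0,0.017,0,0]
    - [0,0,0.017,0,0]
    - [0,0,0.017,0,0]

```text
time_s: 4.3
ee_pos: [466.3, 106.4, 83.8]
tcp_rot: [-0.0, 0.692, 0.722, -0.0]
ft_force: [-0.3, 0.4, 3.7]
grip_width: 0.1
```

Emit:
arm_command:
  commands:
    - [0,0,0.001,0,0]
    - [0,0,0.002,0,0]
    - [0,0,0.003,0,0]
    - [0,0,0.003,0,0]
    - [0,0,0.003,0,0]
    - [0,0,0.003,0,0]
    - [0,0,0.003,0,0]
    - [0,0,0.003,0,0]

```text
time_s: 5.3
ee_pos: [466.3, 106.4, 81.9]
tcp_rot: [-0.0, 0.692, 0.722, 0.0]
ft_force: [-5.7, -1.0, 18.2]
grip_width: 0.1
```

At 18 N the key is on its bottom stop (8 mm down). I'll lift and move over to the bar.

Emit:
arm_command:
  commands:
    - [0,0,-0.01,0,0]
    - [0,0,-0.03,0,0]
    - [0,0,-0.05,0,0]
    - [-0.04,0,-0.05,0,0]
    - [-0.08,0,-0.05,0,0]
    - [-0.1185,0.0005,-0.05,0,0]
    - [-0.1185,0.0005,-0.05,0,0]
    - [-0.1185,0.0005,-0.05,0,0]

```text
time_s: 6.3
ee_pos: [472.0, -11.5, 130.6]
tcp_rot: [-0.0, 0.692, 0.722, 0.0]
ft_force: [0.4, 0.7, -0.5]
grip_width: 0.0
```

```bash
python3 look.py w3; python3 - <<'E'
from h import *
q,_=imaging.get_image("scene");w=cv2.imread("pics/w3.png")
f=lambda a:cv2.resize(a,(400,400),interpolation=cv2.INTER_CUBIC)
cv2.imwrite("pics/s3.png",np.hstack([f(q[130:330,200:400,::-1]),f(w[100:380,140:420])]))
E
```

```text
6.3 [471.96748029 -11.4662943  130.59857857] [-3.58504928e-05  6.91983225e-01  7.21913558e-01  1.73240811e-04] [ 0.44101499  0.69034439 -0.54637134] 0.0418113022844774
3960 [466. 235.] [465.  103.8  73. ] rect [465.5 103.8] [41.3 42.7] 1.9 depth [464.6 103.1  74.2] tool shift [115.5  -1.6  57.6]
4488 [276. 237.] [470.5 -13.9  73. ] rect [470.7 -13.9] [25.4 71.5] 2.4 depth [470.  -14.   74.1] tool shift [-2.4 -1.4 57.6]
344 [456. 345.] [546.9 115.1  73. ] rect [546.7 116.6] [37.5  8.8] 62.3 depth [546.1 115.6  73.3] tool shift [124.8  80.1  57.7]
230 [280. 362.] [564.8  -7.   73. ] rect [564.3  -7. ] [16.7  9.2] 2.4 depth [564.   -7.1  74. ] tool shift [ 0.5 92.4 57.6]
476 [ 22. 379.] [ 594.8 -201.3   73. ] rect [ 594.6 -201.3] [32.1 18.2] 72.1 depth [ 594.2 -200.9   72.8] tool shift [-194.9  114.5   57.6]
```

View pics/s3.png

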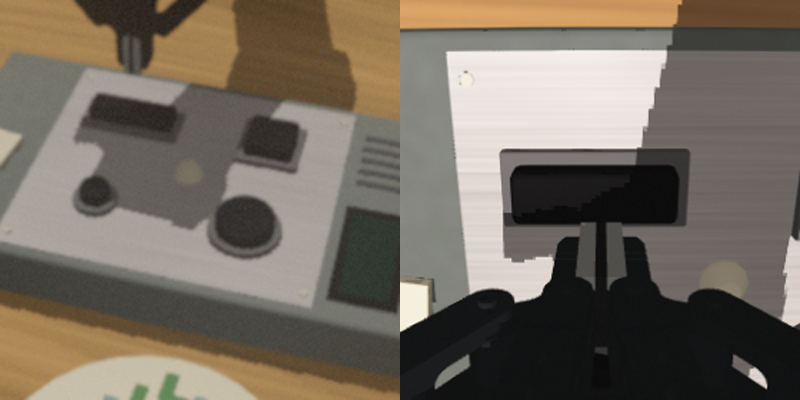

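The square key is back up (depth reads the same as at the start), and the fingers are centred on the bar within about 2 mm. I'll press the bar the same way.

Emit:
arm_command:
  commands:
    - [-0.001,-0.001,0.015,0,0]
    - [-0.001,-0.001,0.03,0,0]
    - [-0.001,-0.001,0.038,0,0]
    - [-0.001,-0.001,0.042,0,0]
    - [-0.001,-0.001,0.045,0,0]
    - [-0.001,-0.001,0.047,0,0]
    - [-0.001,-0.001,0.047,0,0]
    - [-0.001,-0.001,0.047,0,0]

```text
time_s: 7.4
ee_pos: [470.9, -13.0, 84.0]
tcp_rot: [0.0, 0.692, 0.722, 0.0]
ft_force: [-2.3, 0.5, 4.3]
grip_width: 0.1
```

Emit:
arm_command:
  commands:
    - [0,0,0.001,0,0]
    - [0,0,0.002,0,0]
    - [0,0,0.003,0,0]
    - [0,0,0.003,0,0]
    - [0,0,0.003,0,0]
    - [0,0,0.003,0,0]
    - [0,0,0.003,0,0]
    - [0,0,0.003,0,0]

```text
time_s: 8.4
ee_pos: [471.1, -13.0, 81.8]
tcp_rot: [-0.0, 0.692, 0.722, 0.0]
ft_force: [-6.5, 0.9, 17.3]
grip_width: 0.1
```

The bar is on its bottom stop too (17 N, same depth). I'll lift clear and check.

Emit:
arm_command:
  commands:
    - [0,0,-0.01,0,0]
    - [0,0,-0.03,0,0]
    - [0,0,-0.06,0,0]
    - [0,0,-0.1,0,0]
    - [0,0,-0.13,0,0]
    - [0,0,-0.13,0,0]
    - [0,0,-0.13,0,0]
    - [0,0,-0.13,0,0]

```text
time_s: 9.4
ee_pos: [470.3, -13.1, 209.6]
tcp_rot: [-0.001, 0.692, 0.722, -0.001]
ft_force: [-0.4, -0.1, -0.0]
grip_width: -0.1
```

```bash
python3 look.py w4; python3 - <<'E'
from h import *
q,_=imaging.get_image("scene");w,_=imaging.get_image("side")
f=lambda a:cv2.resize(a,(400,400),interpolation=cv2.INTER_CUBIC)
cv2.imwrite("pics/s4.png",np.hstack([f(q[130:330,200:400,::-1]),f(w[130:330,240:440,::-1])]))
E
```

```text
9.4 [470.32186752 -13.0684551  209.5701444 ] [-5.89279599e-04  6.92075901e-01  7.21824077e-01 -7.75777760e-04] [-0.3748082  -0.096664   -0.02205491] -0.13384266514494886
2131 [418. 205.] [465.5 104.1  73. ] rect [465.8 104.2] [39.8 41.5] 2.3 depth [465.1 103.7  74.2] tool shift [117.4   0.7 136.5]
2427 [279. 205.] [470.9 -13.7  73. ] rect [471.1 -13.8] [24.5 71.6] 2.4 depth [470.5 -13.7  74.1] tool shift [ -0.8   1.  136.6]
1499 [406. 304.] [562.3 109.8  73. ] rect [561.5 110.9] [49.1 38.9] 61.3 depth [561.8 109.8  74.2] tool shift [120.   96.6 136.4]
454 [ 89. 327.] [ 602.7 -194.8   73. ] rect [ 605.5 -195.1] [48.7 25.8] 40.2 depth [ 599.8 -192.1   73.2] tool shift [-187.5  127.7  136.4]
```

View pics/s4.png

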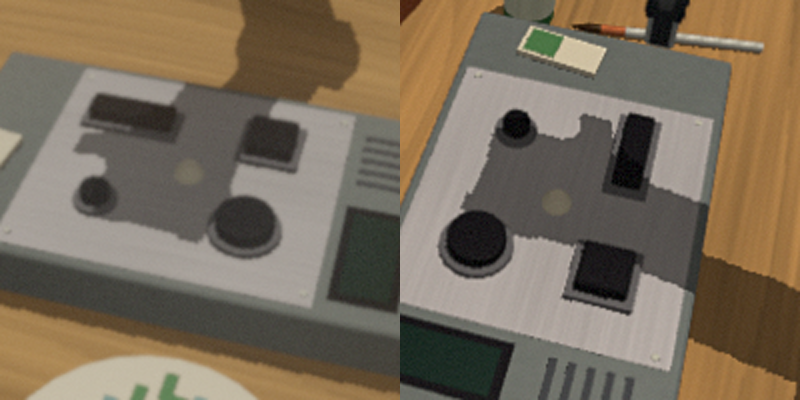

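All four keys look up, the stilt hasn't moved, and the gripper is clear, so I'm handing in.

```bash
python3 -c "
from cell import job_done
print(job_done())"
```

```text
the job is handed in; nothing more can be done
None
```

I pressed the square key, let it come up, then pressed the long bar key, using the closed fingertips. The job was handed in at about 9.5 s of the 32 s allowed; it reports no verdict.

- **Presses:** each key was held at its bottom stop for about half a second. The square read 18 N and the bar 17 N, against the 5 N spring force at the stop. The TCP went down to about 82 mm, the height expected for the full 8 mm travel.
- **Final checks:** after the last lift, the wrist camera's depth put the square, bar and large round key tops at 74 mm, the same as it read before any press for the square and bar. All four keys look up in the scene and side views, and the stilt had not moved. The robot is well clear, with the wrist force near zero.
- **Not measured or disagreeing:** the small round key was out of the wrist camera's usable view at the end, so I checked it only by eye in the scene and side views. The cameras disagreed on key positions by up to about 5 mm, well inside the key sizes.

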